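Stow the long parts bin in the bench riser

ROBOT

A 6-joint arm with a two-finger parallel gripper is mounted at the origin on the work surface. World frame = base frame: x ahead of the robot, y to its left, z up, the work surface at z = 0. Lengths are in mm, angles in rad, forces in N, time in s.
With the tool pointing down it reaches from about 350 to 875 mm from the base axis. Payload 4.2 kg.
Tool frame: the origin (TCP) lies midway between the tips of the shut fingers; the grasp point (between the pads) lies manip.hold_point_z behind it (manip.hold_point_z is the distance from the TCP to the grasp point, in mm); z points along the fingers, y is the line along which they close (so a half turn about z gives the same grasp; the last joint's range is limited). The gripper opens to 87 mm and grips with 3 to 60 N. Pads are 19 mm wide; open, the fingers measure 117 mm over their backs; the gripper's body (75 mm by 190 mm) begins 51 mm behind the grasp point.
Start: joints at [1.546, 0.385, 0.008, 0, -1.194, -0.259], TCP at [174.971, 599.987, 222.55] pointing down, gripper open.
Joint ranges: [-3.14, 3.14], [-1.21, 2.06], [-1.07, 1.41], [-3.16, 2.05], [-2.99, -0.16], [-3.1, 3.1]. Speed limits (rad/s): [2.79, 2.79, 3.14, 3.14, 3.14, 3.14].

INTERFACE

Orientations are given as a unit quaternion [w, x, y, z].
In Python, from station import manip, optics, hand_in gives the robot as it stands.
- The arm moves only by the shell command python3 -m pendant 'ROWS'. ROWS is a JSON object of lists of equal length, an entry for each row: "dp": the shift along the tool's x, y, z normalised to -1 to 1, where 1 is 0.5 m, a list of three; "twist": the turn, a rotation vector about the tool's x, y, z normalised to -1 to 1, where 1 is 180 degrees, a list of three; "gripper": the opening, from 0 (shut) to 1 (fully open). In form: {"dp": [[dx, dy, dz], ...], "twist": [[ax, ay, az], ...], "gripper": [gripper, ...]}. A call has 1 to 8 rows; each row is the pose to reach, as a shift and turn from the pose commanded when the call began, along the tool's axes at that moment, turning the shorter way round; what a row does not reach only later rows make up. A row lasts 1/8 s, in which the tool goes at most 62.5 mm and 10.7 degrees, less where a joint would pass 70% of its speed; a pose out of reach is approached as far as the arm can. A call with a number of a shift or a turn outside -1 to 1 is refused whole. A call with a gripper value outside its range is refused whole. The fingers move at their own pace and stop on an object; the grip force is fixed at half the most. Time passes only in rows, so rows that repeat a pose let the fingers close. It gives the time, the measured TCP pose, the force, the opening and the grip force at its end, in the units of the state.
- manip.sense(): the state, without advancing time (a new reading comes with each control period).
- optics.snapshot(name): name is "scene" or "top" or "wrist"; returns the picture (400x640x3 uint8, red, green, blue); there is no depth.
- optics.camera_model(name): a dict with "K" (3x3 intrinsics, pixels), "R" (3x3) and "t" (3): a world point X has camera coordinates R X + t; the wrist camera has in their place "mount" (4x4, takes a point from camera to tool coordinates, whose origin is the TCP and whose axes are the flange's). Camera axes: x right, y down, z forward; pixel columns grow to the right and rows downward; lengths in mm; the calibration is good to about 2 mm. The wrist camera is an equidistant fisheye: a pixel r from the principal point sees the ray r / f radians off the axis. A picture is of the moment at which its call begins: read the wrist's pose just before it. camera_model takes no time and is no camera call.
- hand_in(): hands the job in; it is judged then, once.
Trained networks look in the newest picture that a camera, given by its name, has taken for a name from the list of things; names that differ only in an ending like _2 or _b are one class to them, and where a whole thing is asked for, a point or a joint stands for the part that bears it (a point fixed in the world has none). Each returns a list of dicts, best first, with "conf" (0 to 1); they miss things now and then, are a little off and sometimes report something else, mostly with a low value. They report only what shows in the picture. A call takes as long as a camera call. They do not tell look-alikes from the thing itself.
- optics.boxes_of(name, camera): "xy" ([column, row] in pixels, amid what is visible of it).
- optics.tip_of(name, camera): "xy" ([column, row] in pixels: a listed point, or the origin of a listed thing).
The state is a dict: "t": time; "qpos": joint angles; "joint_vel": joint speeds; "tau": joint torques, N m; "tool_pos": TCP position; "ee_rot": TCP orientation; "contact_force": force on the tool from outside, world axes, zero at the start; "moment": the same for the moment, N m; "width": opening from 0.0 (shut) to 1.0 (fully open); "finger_force": force on a finger pad.
Only numpy, scipy, OpenCV 4.12 (cv2) and the standard library are available. Lean on these libraries where they do the work, as an engineer would, in place of code of your own. Each camera call takes 0.05 s, during which the arm holds its last target. There are 200 camera calls.

TASK

Lift the longer of the two hanging parts bins up and off the rail and set it down upright on the bench in front of the open bay of the riser, its hanging lip towards the bay; do not drop it. Let go of it, then push it straight in under the deck until it is fully home against the back of the bay. Leave the shorter bin hanging, and do not disturb the bottle or the circuit board.

Things in the scene. Friction and masses are not known exactly. Their poses are not given: they have to be found in the camera images.
- long_bin: Longer hanging bin: open black plastic box, outside 110 mm long (x), 60 wide (y), 60 high; walls 3 thick, front wall 48 high with a blank label; about 0.2 kg. Origin: centre of its underside; x from front to back, z up. At the start it hangs by its lip on the rail, front dipping 2 to 3 degrees. Can be gripped from above across its width, 20 N holds it. Chips inside are fixed.
- bin_lip (a point): Centre of the long bin's hanging lip, at its top, 60 mm above the bin's underside and 61 behind its origin. Lip: 40 wide tab (z 56 to 60 above the underside) and a 4 thick down-turned edge (z 38 to 60) whose rear face is 67.5 behind the bin's origin; slot between back wall and down-turn 8.5. It comes off when raised more than 18 mm and then drawn away from the rail.
- short_bin: The other hanging bin, which stays: same shape, width, height and lip, but 75 mm long. Origin on its underside, 55 in front of its outer back face (it spans x -20 to +55). Which of the two hangs left or right varies; their centres are about 150 apart along the rail.
- rail: Fixed hanging rail: upright aluminium strip 6 mm thick (x), 300 long (y), from z = 100 to its top edge at z = 186, a dark steel post at each end behind it. Origin on the bench below the middle of the strip. The bins hang on its -x face, their x axes along its x axis, undersides about 130 above the bench.
- riser: Fixed grey bench riser: deck 290 mm wide (y), 160 deep (x), underside z = 80, top 84. Origin on the bench under the middle of the deck's front edge, x into the bay. One open bay in the middle, 70 wide, its floor the bench, its back wall at x = 110.5; white closed drawer fronts either side. A multimeter and a clear box are fixed on the deck, at least 79 behind its front edge, tops below z = 125.
- bay_mouth (a point): Point on the bench midway between the tips of the two aluminium guide walls of the bay (12 mm thick, 80 high, 70 apart, rounded noses that reach 15 in front of the deck); axes as the riser's.
- bay_home (a point): Where the long bin's origin is when the bin is fully home (lip against the back of the bay): on the bench, on the bay's centre line, 43 mm behind the deck's front edge; axes as the riser's, x into the bay. The home bin's x axis lies along this x; its front face then stands 12 mm in front of the deck's edge, between the noses.
- flux_bottle: Amber bottle, 40 mm across, 85 high, standing on the bench to the right of the riser's front; origin at the centre of its underside. A bystander.
- board: Green circuit board, 100 x 140 mm, 25 high over its parts, lying on the bench below and in front of the rail; origin at the centre of its underside. A bystander.
There are look-alikes about, which are no part of the job. Leave any blue look-alike of the long_bin alone. Leave any turquoise look-alike of the short_bin alone.

How it is judged (in metres and radians):
On the way, in this order (a step that is already met when the one before it is completed fails the run):
1. the long bin is lifted up clear of the rail (height (world z) of long_bin above 0.15 m and contact force between long_bin and rail below 0.1 N), for 0.1 s.
2. the long bin stands upright on the bench outside the bay, let go (height (world z) of long_bin below 0.006 m and angle between long_bin's own z axis and vertical below 0.08 rad and x of long_bin in the frame of bay_home below -0.08 m and contact force between long_bin and the fingers below 0.1 N), for 0.2 s.
At the end, for the whole second after the job is handed in: The long bin stands upright on the bench in the bay, within 6 mm of fully home along the bay, within 8 mm of its centre line and 0.12 rad of its direction, at rest; the short bin still hangs within 20 mm of where it was, the bottle and the board within 20 mm of where they were (x of long_bin in the frame of bay_home between -0.006 and 0.006 m and y of long_bin in the frame of bay_home between -0.008 and 0.008 m and height (world z) of long_bin below 0.006 m and angle between long_bin's own z axis and vertical below 0.08 rad and angle between the x axis of long_bin and the x axis of bay_home, either way round below 0.12 rad and linear speed of long_bin below 0.01 m/s and distance of each of short_bin, flux_bottle, board from where it was at the start of the episode below 0.02 m and height (world z) of short_bin above 0.12 m); the robot touches nothing.
It fails at once if the long bin is dropped: untouched by the fingers while more than 15 mm above the bench, once off the rail (height (world z) of long_bin above 0.015 m and contact force between long_bin and the fingers below 0.02 N and contact force between long_bin and rail below 0.02 N and contact force between long_bin and riser below 0.02 N).
It fails at once if the short bin is knocked off the rail (height (world z) of short_bin below 0.1 m).
It fails at once if the bottle or the board is shoved or knocked over (distance of any of flux_bottle, board from where it was at the start of the episode above 0.03 m).
It also fails if it takes over 50 s, if anything falls off the work surface, if the arm or the gripper's body presses on something with over 40 N, if the wrist force passes 120 N, or if a joint passes its speed limit or range.

## Working session

There is one attempt and no reset: what is moved stays moved. The work goes in short steps, Python scripts to look and compute and a shell command to move; the robot and the scene stay as the last step left them, time stands still between calls to the robot, and variables do not carry over. Pictures are saved under pics/ and viewed, at most 10 in all, crops included, and the job is handed in when it is done.

```bash
ls; mkdir -p pics; python3 - <<'E'
from station import manip, optics
import cv2,numpy as np
print(manip.sense(), manip.hold_point_z)
for c in ["scene","top","wrist"]:
    im=optics.snapshot(c); cv2.imwrite(f"pics/{c}0.png",im[:,:,::-1])
    m=optics.camera_model(c); print(c,{k:np.round(v,3).tolist() for k,v in m.items()})
    for n in ["long_bin","short_bin","flux_bottle","board","riser","rail"]:
        print(n,[(np.round(d["xy"]).tolist(),round(d["conf"],2)) for d in optics.boxes_of(n,c)],end=' ')
    for n in ["bin_lip","bay_mouth","bay_home","long_bin","short_bin","rail","riser","flux_bottle","board"]:
        print("T",n,[(np.round(d["xy"]).tolist(),round(d["conf"],2)) for d in optics.tip_of(n,c)])
E
```

```text
pics
{'t': 0.0, 'qpos': array([ 1.54558501e+00,  3.85557053e-01,  6.60203306e-03, -5.28103475e-04,
       -1.19403323e+00, -2.58622171e-01]), 'joint_vel': array([ 3.16915464e-03, -1.06223248e-03,  1.46499759e-03, -5.90893266e-04,
        2.10549713e-04,  7.25118466e-05]), 'tau': array([-6.19481525e-04, -3.90664601e+01,  1.87397021e+01,  4.21966061e+00,
        1.09273414e-02, -2.08251740e-04]), 'tool_pos': array([174.81509352, 599.39967375, 221.44570353]), 'ee_rot': array([ 1.11708228e-03,  9.89932301e-01, -1.41537195e-01, -1.16140841e-04]), 'contact_force': array([-0.17254261, -0.29992115, -0.31638811]), 'moment': array([0.01145377, 0.02478694, 0.00672947]), 'finger_force': 0.0, 'width': 0.9998048728828152} 18.700000000000003
scene {'K': [[470.727, 0.0, 321.252], [0.0, 470.727, 205.66], [0.0, 0.0, 1.0]], 'R': [[-0.026, 1.0, 0.015], [0.81, 0.03, -0.585], [-0.586, -0.003, -0.811]], 't': [30.844, -374.084, 1557.99]}
long_bin [([480.0, 263.0], 0.84)] short_bin [([418.0, 240.0], 0.89), ([364.0, 285.0], 0.58)] flux_bottle [([168.0, 204.0], 0.78)] board [([374.0, 195.0], 0.6)] riser [([255
[... 940 characters left out ...]
[([356.0, 172.0], 0.91)]
T long_bin [([240.0, 216.0], 0.92), ([219.0, 208.0], 0.7), ([202.0, 178.0], 0.64)]
T short_bin [([252.0, 167.0], 0.92), ([284.0, 154.0], 0.75)]
T rail [([234.0, 191.0], 0.78)]
T riser [([347.0, 180.0], 0.67)]
T flux_bottle [([430.0, 221.0], 0.46)]
T board [([264.0, 244.0], 0.85)]
wrist {'K': [[309.707, 0.0, 322.555], [0.0, 309.707, 194.642], [0.0, 0.0, 1.0]], 'mount': [[0.002, -0.962, -0.273, 73.115], [1.0, 0.002, 0.001, -0.864], [-0.0, -0.273, 0.962, -159.644], [0.0, 0.0, 0.0, 1.0]]}
long_bin [] short_bin [] flux_bottle [] board [] riser [] rail [] T bin_lip []
T bay_mouth []
T bay_home []
T long_bin []
T short_bin []
T rail []
T riser []
T flux_bottle []
T board []
```

```bash
python3 - <<'E'
import cv2
a=cv2.imread("pics/top0.png"); cv2.imwrite("pics/top0c.png",cv2.resize(a[110:290,170:470],(800,480),interpolation=cv2.INTER_CUBIC))
a=cv2.imread("pics/scene0.png"); cv2.imwrite("pics/scene0c.png",cv2.resize(a[130:370,120:520],(800,480),interpolation=cv2.INTER_CUBIC))
E
```

```text
(no output)
```

View pics/top0c.png

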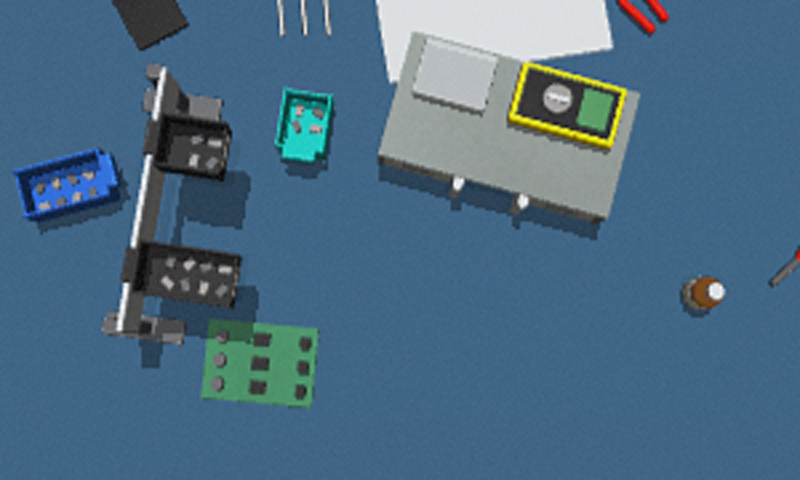

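View pics/scene0c.png

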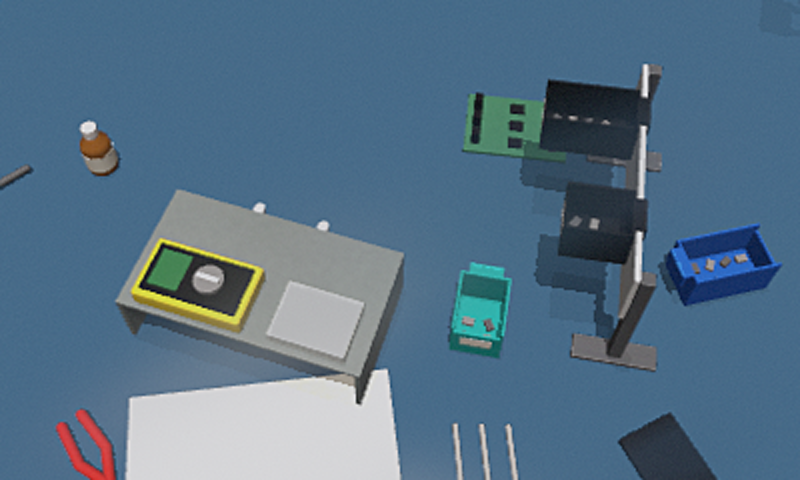

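The top picture shows four candidates for the bin: black long at (240,213), black short at (242,164), blue look-alike at (196,178) and turquoise look-alike at (283,157). The long bin is the black one hanging nearest the robot, with 8 chips, next to the board at (268,246). The bay opens towards the robot, with noses at about (341,179) and (366,186), and the bottle stands at (434,219).

```bash
cat > h.py <<'E'
from station import manip, optics
import numpy as np, cv2
from scipy.spatial.transform import Rotation as Ro
def pose():
    s=manip.sense(); q=s["ee_rot"]; return s["tool_pos"],Ro.from_quat(q[[1,2,3,0]]).as_matrix()
def ray(c,uv,P=None):
    m=optics.camera_model(c); K=np.array(m["K"]); d=np.array([(uv[0]-K[0,2])/K[0,0],(uv[1]-K[1,2])/K[1,1]])
    if c!="wrist":
        R=np.array(m["R"]);return -R.T@np.array(m["t"]),R.T@np.array([*d,1])
    th=np.hypot(*d); v=np.array([*(d/th*np.sin(th)),np.cos(th)]); M=np.array(m["mount"]); p,R=P or pose()
    return p+R@M[:3,3],R@M[:3,:3]@v
def at(c,uv,z,P=None):
    o,v=ray(c,uv,P); return o+v*(z-o[2])/v[2]
def proj(c,X,P=None):
    m=optics.camera_model(c);K=np.array(m["K"])
    X=np.atleast_2d(X)
    if c!="wrist":
        Y=X@np.array(m["R"]).T+np.array(m["t"]); u=Y[:,:2]/Y[:,2:]
    else:
        p,R=P or pose();M=np.array(m["mount"]); Y=((X-p)@R-M[:3,3])@M[:3,:3]; r=np.hypot(Y[:,0],Y[:,1])
        u=Y[:,:2]/r[:,None]*np.arctan2(r,Y[:,2])[:,None]
    return u*K[0,0]+K[:2,2]
def loc(o,yaw,pts):
    c,s=np.cos(yaw),np.sin(yaw); pts=np.atleast_2d(pts).astype(float)
    return np.array(o)+pts@np.array([[c,s,0],[-s,c,0],[0,0,1]])
E
python3 - <<'E'
from h import *
cr=lambda x,y:(170+x/800*300,110+y/480*180)
sc=lambda x,y:(120+x/2,130+y/2)
f={"rail far":(cr(164,70),186),"rail near":(cr(125,331),186),"LB bl":(cr(152,245),190),"LB fl":(cr(241,254),180),"LB fr":(cr(235,306),180),"LB br":(cr(146,294),190),
"SB fl":(cr(231,124),182),"SB fr":(cr(225,178),182),
"deck fl":(cr(380,157),84),"deck fr":(cr(605,218),84),"deck bl":(cr(414,33),84),"deck br":(cr(638,93),84),"noseL":(cr(458,184),80),"noseR":(cr(522,202),80),"bottle":(cr(708,293),85),
"board":((266,246),12)}
for k,(uv,z) in f.items(): print(k,np.round(at("top",uv,z)))
for k,uv,z in [("deck fl",sc(403,254),84),("deck fr",sc(0,0),84),("deck fr",sc(178,190),84),("rail far",sc(635,283),186),("rail near",sc(646,66),186),("noseR",sc(260,207),80),("noseL",sc(322,226),80)]: print("S",k,np.round(at("scene",uv,z)))
a=cv2.imread("pics/top0.png"); b=cv2.imread("pics/scene0.png")
x=cv2.resize(a[192:242,205:275],(784,560),interpolation=cv2.INTER_CUBIC); cv2.imwrite("pics/c1.png",x)
E
```

```text
rail far [745. 226. 186.]
rail near [452. 265. 186.]
LB bl [546. 236. 190.]
LB fl [536. 139. 180.]
LB fr [479. 146. 180.]
LB br [492. 242. 190.]
SB fl [683. 151. 182.]
SB fr [622. 157. 182.]
deck fl [661. -17.  84.]
deck fr [ 585. -289.   84.]
deck bl [815. -59.  84.]
deck br [ 739. -333.   84.]
noseL [ 628. -111.   80.]
noseR [ 606. -189.   80.]
bottle [ 493. -410.   85.]
board [413. 141.  12.]
S deck fl [671. -14.  84.]
S deck fr [ 281. -592.   84.]
S deck fr [ 591. -290.   84.]
S rail far [754. 225. 186.]
S rail near [459. 273. 186.]
S noseR [ 610. -188.   80.]
S noseL [ 634. -111.   80.]
```

View pics/c1.png

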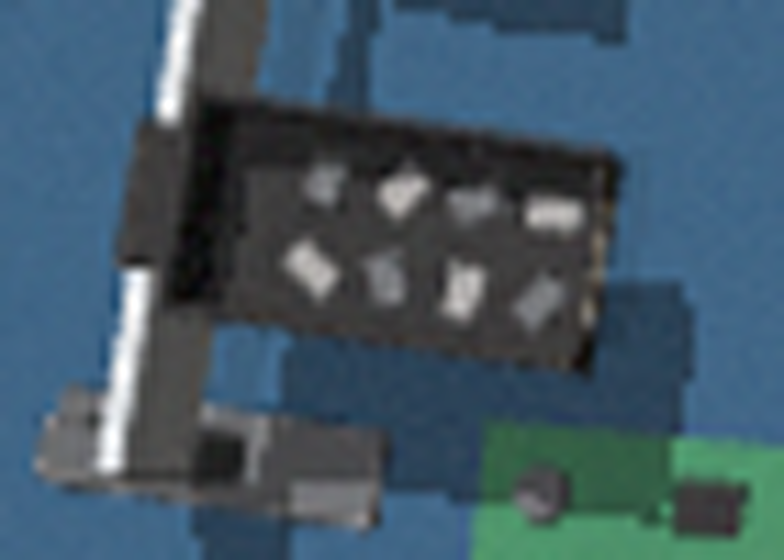

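The crop confirms the choice: the 8-chip black bin's lip is hooked over the white rail edge, and its front rim is at about (260,206) to (258,225). The estimates so far are a bin origin near (518,200) with yaw 81.6°, and a riser yaw near -16°. I'll hover over the bin and refine both with the wrist camera.

```bash
cat >> h.py <<'E'
def go(p,yaw,pitch=0):
    """dp,twist from the measured pose to tool-down pose; yaw (deg) = heading of tool x"""
    p0,R0=pose(); y=np.radians(yaw)
    R1=np.array([[np.cos(y),np.sin(y),0],[np.sin(y),-np.cos(y),0],[0,0,-1]]).astype(float)
    R1=R1@Ro.from_euler('y',pitch,degrees=True).as_matrix()
    print("dp",np.round(R0.T@(np.array(p)-p0)/500,4),"tw",np.round(Ro.from_matrix(R0.T@R1).as_rotvec()/np.pi,4))
E
python3 - <<'E'
from h import *
go([518,195,290],-98.4)
E
```

```text
dp [ 0.8854  0.5854 -0.1349] tw [-0.     -0.      0.4563]
```

```bash
python3 -m pendant '{"dp":[[0,0,-0.135],[0,0,-0.135],[0.885,0.585,-0.135],[0.885,0.585,-0.135],[0.885,0.585,-0.135],[0.885,0.585,-0.135],[0.885,0.585,-0.135],[0.885,0.585,-0.135]],"twist":[[0,0,0],[0,0,0],[0,0,0.456],[0,0,0.456],[0,0,0.456],[0,0,0.456],[0,0,0.456],[0,0,0.456]],"gripper":[1,1,1,1,1,1,1,1]}'; python3 - <<'E'
from h import *
go([518,195,290],-98.4)
E
```

```text
t: 3.4
tool_pos: [418.4, 312.2, 290.3]
ee_rot: [-0.001, 0.76, -0.65, -0.0]
contact_force: [0.5, -0.2, -0.4]
width: 1.0
finger_force: 0.0
dp [ 0.2626 -0.1604  0.0005] tw [-0.0002  0.0003  0.0964]
```

```bash
python3 -m pendant '{"dp":[[0.23,-0.14,0],[0.23,-0.14,0],[0.23,-0.14,0],[0.23,-0.14,0],[0.23,-0.14,0],[0.23,-0.14,0]],"twist":[[0,0,0.09],[0,0,0.09],[0,0,0.09],[0,0,0.09],[0,0,0.09],[0,0,0.09]],"gripper":[1,1,1,1,1,1]}'; python3 - <<'E'
from h import *
P=pose(); print(P[0])
im=optics.snapshot("wrist")[:,:,::-1].copy()
cv2.imwrite("pics/w1raw.png",im)
for n in ["bin_lip"]: print(n,[(np.round(d["xy"],1).tolist(),round(d["conf"],2)) for d in optics.tip_of(n,"wrist")])
yaw=np.radians(81.6); o=[518,200,130]
pts=loc(o,yaw,[[55,30,60],[55,-30,60],[-55,-30,46],[-55,30,46],[61,20,60],[61,-20,60]])
u=proj("wrist",pts,P); print(np.round(u,1).tolist())
for q in u: cv2.circle(im,tuple(int(round(v*8)) for v in q),16,(0,0,255),1,cv2.LINE_AA,3)
cv2.imwrite("pics/w1.png",cv2.resize(im,(800,500)))
np.savez("w1.npz",p=P[0],R=P[1])
go([518,195,290],-98.4)
E
```

```text
t: 4.15
tool_pos: [504.3, 212.8, 290.2]
ee_rot: [0.0, -0.664, 0.748, 0.0]
contact_force: [0.3, -0.1, 0.2]
width: 1.001
finger_force: 0.0
[504.33285767 212.81332375 290.2145772 ]
bin_lip [([309.2, 247.7], 0.66)]
[[335.2, 241.4], [270.3, 239.2], [271.5, 117.2], [339.6, 118.7], [324.1, 247.0], [281.1, 245.5]]
dp [ 0.0318 -0.031   0.0004] tw [-0.0001  0.0001  0.0088]
```

View pics/w1.png

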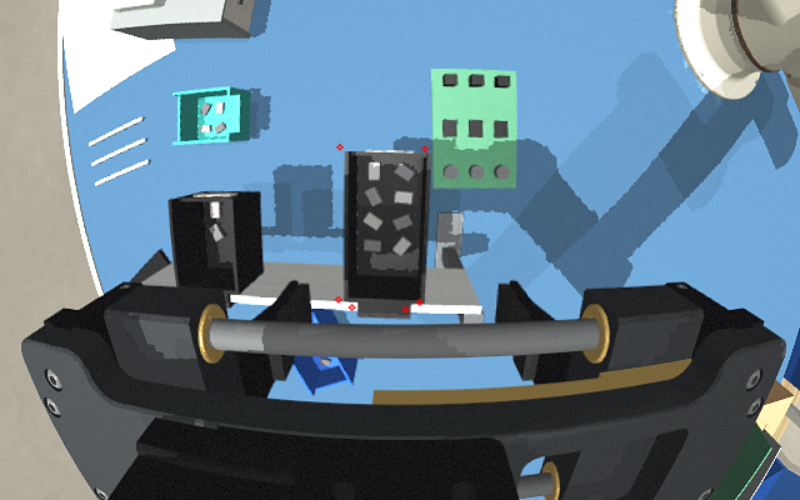

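The wrist picture shows the bin's front rim at about (277,121) to (343,121.5) and its lip at about (287,246) to (328,247), roughly 4 px to the right of my prediction. The short bin is on the left and the board is at about (379,102).

```bash
python3 - <<'E'
from h import *
d=np.load("w1.npz"); P=(d["p"],d["R"])
for uv,z in [((276.8,121),175.6),((343,121.5),175.6),((286.5,245.5),190),((328,248),190),((184.5,241),186),((384,250.5),186)]:
    print(np.round(at("wrist",uv,z,P),1))
g=cv2.imread("pics/w1raw.png"); cv2.imwrite("pics/w1c.png",cv2.resize(g[110:260,240:400],(640,600),interpolation=cv2.INTER_CUBIC))
E
```

```text
[535.5 145.2 175.6]
[477.6 152.8 175.6]
[541.6 257.9 190. ]
[503.7 264.7 190. ]
[646.1 246.1 186. ]
[450.8 276.3 186. ]
```

View pics/w1c.png

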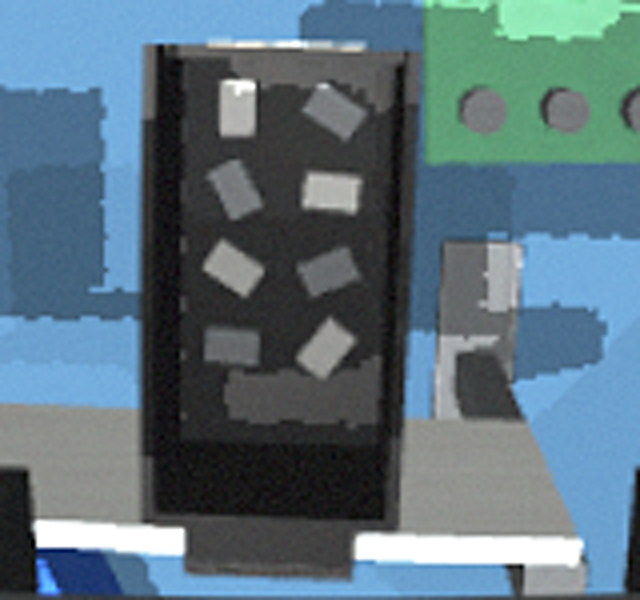

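```bash
python3 - <<'E'
from h import *
d=np.load("w1.npz"); P=(d["p"],d["R"])
for y in (81.6,80.8):
  v=np.array([np.cos(np.radians(y)),np.sin(np.radians(y))]);u=np.array([v[1],-v[0]])
  for n,uv,z in [("fl",(275.75,121.25),187),("fr",(345,122.5),187),("bl",(275.75,240),190),("br",(339.5,241.75),190),("ll",(286.5,252),190),("lr",(328.3,253.5),190),("r",(249,242.5),186),("r",(385,251),186)]:
    w=at("wrist",uv,z,P); print(n,np.round(w,1),"u %.1f v %.1f"%(w[:2]@u,w[:2]@v))
E
```

```text
fl [534.7 145.1 187. ] u 507.8 v 221.6
fr [476.6 153.3 187. ] u 449.1 v 221.3
bl [550.7 251.3 190. ] u 508.1 v 329.1
br [492.4 259.6 190. ] u 449.2 v 328.8
ll [542.7 264.6 190. ] u 498.2 v 341.1
lr [504.  270.4 190. ] u 459.1 v 341.2
r [578.  253.2 186. ] u 534.8 v 334.9
r [449.9 276.9 186. ] u 404.6 v 339.7
fl [534.7 145.1 187. ] u 504.6 v 228.7
fr [476.6 153.3 187. ] u 446.0 v 227.5
bl [550.7 251.3 190. ] u 503.5 v 336.2
br [492.4 259.6 190. ] u 444.6 v 335.0
ll [542.7 264.6 190. ] u 493.4 v 348.0
lr [504.  270.4 190. ] u 454.3 v 347.6
r [578.  253.2 186. ] u 530.1 v 342.3
r [449.9 276.9 186. ] u 399.8 v 345.3
```

```bash
python3 - <<'E'
from h import *
go([513.6,201.7,290],-98.4); go([513.6,201.7,143],-98.4)
E
```

```text
dp [ 0.0195 -0.0207  0.0004] tw [-0.0001  0.0001  0.0088]
dp [ 0.0196 -0.0206  0.2944] tw [-0.0001  0.0001  0.0088]
```

```bash
python3 -m pendant '{"dp":[[0.0196,-0.0206,0],[0.0196,-0.0206,0],[0.0196,-0.0206,0.1],[0.0196,-0.0206,0.2],[0.0196,-0.0206,0.25],[0.0196,-0.0206,0.294],[0.0196,-0.0206,0.294],[0.0196,-0.0206,0.294]],"twist":[[0,0,0.0088],[0,0,0.0088],[0,0,0.0088],[0,0,0.0088],[0,0,0.0088],[0,0,0.0088],[0,0,0.0088],[0,0,0.0088]],"gripper":[1,1,1,1,1,1,1,1]}'; python3 - <<'E'
from h import *
P=pose(); np.savez("w2.npz",p=P[0],R=P[1])
go([513.6,201.7,143],-98.4)
E
```

```text
t: 5.25
tool_pos: [514.8, 201.0, 144.1]
ee_rot: [0.001, -0.653, 0.758, -0.0]
contact_force: [-0.4, 0.1, 0.3]
width: 1.001
finger_force: 0.0
dp [-0.0011  0.0027  0.0021] tw [-0.0005  0.0003 -0.0005]
```

Well placed, with no contact. I'll close the gripper.

```bash
python3 -m pendant '{"dp":[[0,0.002,0],[0,0.002,0],[0,0.002,0],[0,0.002,0],[0,0.002,0],[0,0.002,0],[0,0.002,0],[0,0.002,0]],"twist":[[0,0,0],[0,0,0],[0,0,0],[0,0,0],[0,0,0],[0,0,0],[0,0,0],[0,0,0]],"gripper":[0.6,0.6,0,0,0,0,0,0]}'
```

```text
t: 6.25
tool_pos: [514.2, 200.7, 143.9]
ee_rot: [0.001, -0.653, 0.758, -0.001]
contact_force: [4.1, -3.5, 3.3]
width: 0.69
finger_force: 29.9
```

The bin is gripped: the opening is 60 mm at 30 N. Now I'll lift it straight up 50 mm.

```bash
python3 -m pendant '{"dp":[[0,0,-0.02],[0,0,-0.04],[0,0,-0.06],[0,0,-0.08],[0,0,-0.1],[0,0,-0.1],[0,0,-0.1],[0,0,-0.1]],"twist":[[0,0,0],[0,0,0],[0,0,0],[0,0,0],[0,0,0],[0,0,0],[0,0,0],[0,0,0]],"gripper":[0,0,0,0,0,0,0,0]}'; python3 - <<'E'
from h import *
im=optics.snapshot("wrist")[:,:,::-1]; cv2.imwrite("pics/w3.png",cv2.resize(im,(800,500)))
E
```

```text
t: 7.25
tool_pos: [512.9, 200.8, 192.7]
ee_rot: [-0.0, -0.653, 0.758, 0.0]
contact_force: [-0.2, -1.1, -1.4]
width: 0.69
finger_force: 29.8
```

View pics/w3.png

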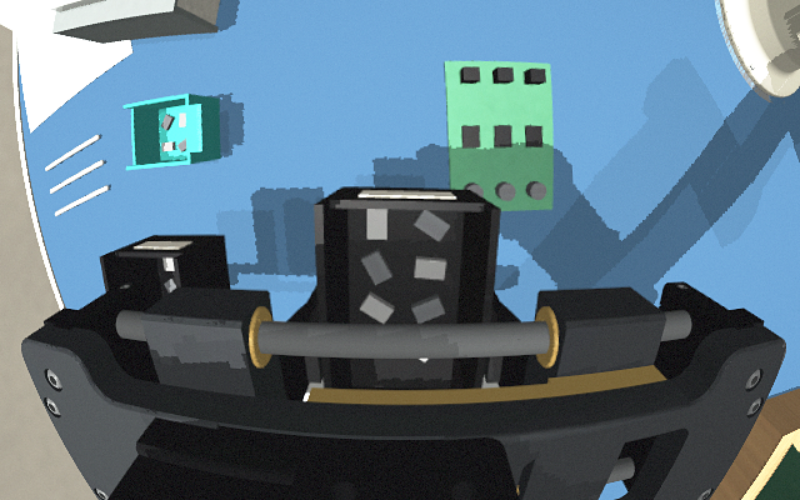

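The bin's front rim shows at about (256,160) to (395,165) in the raw picture. It is held and raised about 49 mm, and the short bin still hangs on the left. Next I'll draw it away from the rail along tool +x.

```bash
python3 -m pendant '{"dp":[[0.05,0,0],[0.1,0,0],[0.16,0,0],[0.22,0,0],[0.28,0,0],[0.3,0,0],[0.3,0,0],[0.3,0,0]],"twist":[[0,0,0],[0,0,0],[0,0,0],[0,0,0],[0,0,0],[0,0,0],[0,0,0],[0,0,0]],"gripper":[0,0,0,0,0,0,0,0]}'; python3 - <<'E'
from h import *
go([500,-126,193],-195.9); go([500,-60,193],-150)
E
```

```text
t: 8.3
tool_pos: [491.1, 52.8, 193.2]
ee_rot: [0.0, -0.653, 0.758, -0.0]
contact_force: [0.5, -0.1, -2.0]
width: 0.689
finger_force: 29.8
dp [ 3.511e-01 -7.030e-02  2.000e-04] tw [-0.000e+00  2.000e-04  5.412e-01]
dp [ 0.2205 -0.0508  0.0003] tw [-1.000e-04  2.000e-04  2.862e-01]
```

```bash
python3 -m pendant '{"dp":[[0.05,-0.01,0],[0.1,-0.02,0],[0.15,-0.03,0],[0.2,-0.04,0],[0.25,-0.05,0],[0.3,-0.06,0],[0.35,-0.07,0],[0.35,-0.07,0]],"twist":[[0,0,0.05],[0,0,0.1],[0,0,0.15],[0,0,0.2],[0,0,0.25],[0,0,0.3],[0,0,0.35],[0,0,0.4]],"gripper":[0,0,0,0,0,0,0,0]}'; python3 -m pendant '{"dp":[[0,0,0],[0,0,0],[0,0,0],[0,0,0],[0,0,0]],"twist":[[0,0,0.05],[0,0,0.1],[0,0,0.141],[0,0,0.141],[0,0,0.141]],"gripper":[0,0,0,0,0]}'; python3 - <<'E'
from h import *
P=pose(); np.savez("w4.npz",p=P[0],R=P[1])
im=optics.snapshot("wrist")[:,:,::-1].copy(); t=optics.snapshot("top")[:,:,::-1].copy()
cv2.imwrite("pics/w4raw.png",im);cv2.imwrite("pics/t4raw.png",t)
yaw=np.radians(-15.9); o=[627,-152.5,0]
pts=loc(o,yaw,[[0,-145,84],[0,145,84],[-15,35,80],[-15,-35,80],[0,35,84],[0,-35,84],[160,145,84],[160,-145,84]])
out=[]
for c,i in (("wrist",im),("top",t)):
    for q in proj(c,pts,P): cv2.circle(i,tuple(int(round(v*8)) for v in q),12,(0,0,255),1,cv2.LINE_AA,3)
print(np.round(proj("wrist",pts,P)).tolist())
cv2.imwrite("pics/t4.png",np.vstack([cv2.resize(im[:200,120:520],(800,400)),cv2.resize(t[130:230,290:490],(800,400),interpolation=cv2.INTER_CUBIC)])[:600+200:1][:600] if 0 else cv2.resize(im,(800,500)))
cv2.imwrite("pics/t4t.png",cv2.resize(t[120:210,300:420],(800,600),interpolation=cv2.INTER_CUBIC))
E
```

```text
t: 9.3
tool_pos: [500.1, -126.4, 192.8]
ee_rot: [-0.0, -0.08, 0.997, -0.0]
contact_force: [-0.2, 0.3, -1.8]
width: 0.685
finger_force: 29.8
t: 9.93
tool_pos: [499.9, -125.3, 192.9]
ee_rot: [-0.0, 0.137, 0.991, -0.0]
contact_force: [0.6, 0.6, -2.7]
width: 0.692
finger_force: 29.8
[[200.0, 305.0], [456.0, 305.0], [362.0, 298.0], [296.0, 298.0], [362.0, 311.0], [297.0, 311.0], [429.0, 392.0], [224.0, 393.0]]
```

View pics/t4.png

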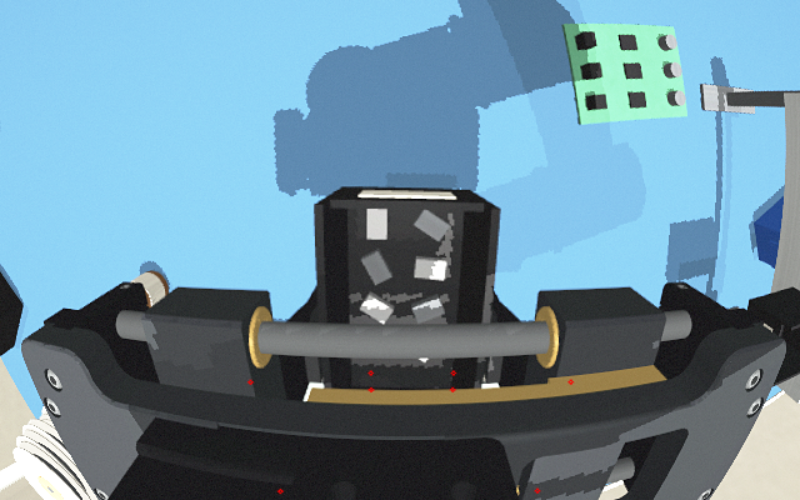

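View pics/t4t.png

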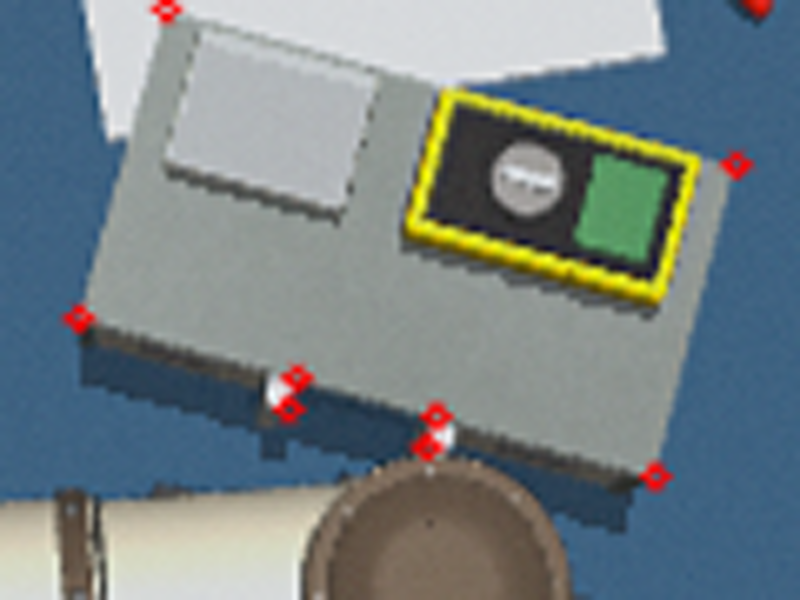

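The bin is held level over open bench, and its front rim is unchanged in the wrist picture. In the top picture the projected riser model fits to within about 1 px: noses at crop (288,408) and (428,446), the real ones perhaps 2 mm to the right. I'll level the bin's dip, move to about 145 mm in front of home, and lower it.

```bash
python3 - <<'E'
from h import *
go([527.1,-124.6,60],-195.9,2.2);go([527.1,-124.6,193],-195.9)
E
```

```text
dp [-0.0521  0.0166  0.2659] tw [-0.      0.0122  0.0006]
dp [-0.0521  0.0166 -0.0001] tw [-0.     -0.      0.0006]
```

```bash
python3 -m pendant '{"dp":[[-0.052,0.0166,0],[-0.052,0.0166,0.05],[-0.052,0.0166,0.12],[-0.052,0.0166,0.18],[-0.052,0.0166,0.24],[-0.052,0.0166,0.29],[-0.052,0.0166,0.32],[-0.052,0.0166,0.32]],"twist":[[0,0.006,0],[0,0.012,0],[0,0.012,0],[0,0.012,0],[0,0.012,0],[0,0.012,0],[0,0.012,0],[0,0.012,0]],"gripper":[0,0,0,0,0,0,0,0]}'; python3 -m pendant '{"dp":[[0,0,0.01],[0,0,0.016],[0,0,0.02],[0,0,0.02]],"twist":[[0,0,0],[0,0,0],[0,0,0],[0,0,0]],"gripper":[0,0,0,0]}'; python3 - <<'E'
from h import *
go([527.1,-124.6,14],-195.9,2.2)
E
```

```text
t: 11.02
tool_pos: [525.8, -124.9, 31.8]
ee_rot: [-0.02, 0.138, 0.99, 0.002]
contact_force: [0.7, -1.2, -1.5]
width: 0.691
finger_force: 29.8
t: 11.52
tool_pos: [526.6, -124.8, 23.2]
ee_rot: [-0.019, 0.138, 0.99, 0.003]
contact_force: [0.2, 0.9, -1.7]
width: 0.689
finger_force: 29.8
dp [-0.0015  0.0006  0.0184] tw [0.     0.0003 0.0001]
```

```bash
python3 -m pendant '{"dp":[[0,0,0.004],[0,0,0.008],[0,0,0.012],[0,0,0.012]],"twist":[[0,0,0],[0,0,0],[0,0,0],[0,0,0]],"gripper":[0,0,0,0]}'; python3 -m pendant '{"dp":[[0,0,0.002],[0,0,0.004],[0,0,0.004]],"twist":[[0,0,0],[0,0,0],[0,0,0]],"gripper":[0,0,0]}'
```

```text
t: 12.02
tool_pos: [526.2, -124.7, 16.8]
ee_rot: [-0.019, 0.138, 0.99, 0.003]
contact_force: [-0.3, 0.8, -2.0]
width: 0.691
finger_force: 29.8
t: 12.4
tool_pos: [526.4, -124.7, 16.1]
ee_rot: [-0.018, 0.138, 0.99, 0.003]
contact_force: [-2.2, 1.0, 4.7]
width: 0.693
finger_force: 29.9
```

Contact with the bench at TCP z of about 16, so I'll release.

```bash
python3 -m pendant '{"dp":[[0,0,0],[0,0,0],[0,0,0],[0,0,0]],"twist":[[0,0,0],[0,0,0],[0,0,0],[0,0,0]],"gripper":[0.8,1,1,1]}'; python3 -m pendant '{"dp":[[0,0,-0.05],[0,0,-0.12],[0,0,-0.2],[0,0,-0.28],[0.03,0,-0.34],[0.09,0,-0.38],[0.09,0,-0.38],[0.09,0,-0.38]],"twist":[[0,0,0],[0,0,0],[0,0,0],[0,0,0],[0,-0.012,0],[0,-0.012,0],[0,-0.012,0],[0,-0.012,0]],"gripper":[1,1,1,1,1,1,1,1]}';  python3 - <<'E'
from h import *
go([430,-95,250],-195.9)
E
```

```text
t: 12.9
tool_pos: [526.3, -124.7, 15.0]
ee_rot: [-0.019, 0.138, 0.99, 0.003]
contact_force: [-0.1, 0.2, -1.0]
width: 0.979
finger_force: 0.0
t: 13.9
tool_pos: [490.0, -114.3, 206.4]
ee_rot: [-0.0, 0.138, 0.99, 0.0]
contact_force: [0.3, -0.8, -0.3]
width: 1.001
finger_force: 0.0
dp [ 0.126   0.0044 -0.0873] tw [ 0.     -0.      0.0001]
```

Released. To see both the bin and the bay noses with the wrist camera, I'll move the hand forward over the riser, high up.

```bash
python3 - <<'E'
from h import *
go([683,-169,200],-195.9)
E
```

```text
dp [-0.4012  0.0005  0.0127] tw [ 0.     -0.      0.0001]
```

```bash
python3 -m pendant '{"dp":[[-0.1,0,0],[-0.2,0,0],[-0.3,0,0],[-0.4,0,0],[-0.4,0,0],[-0.4,0,0],[-0.4,0,0],[-0.4,0,0]],"twist":[[0,0,0],[0,0,0],[0,0,0],[0,0,0],[0,0,0],[0,0,0],[0,0,0],[0,0,0]],"gripper":[1,1,1,1,0.35,0.35,0.35,0.35]}';  python3 - <<'E'
from h import *
P=pose(); np.savez("w5.npz",p=P[0],R=P[1])
im=optics.snapshot("wrist")[:,:,::-1].copy(); cv2.imwrite("pics/w5raw.png",im)
yaw=np.radians(-15.9); xa=np.array([.962,-.274]);ya=np.array([.274,.962]); o=[*(643*xa+24.5*ya),0]
pts=loc(o,yaw,[[-15,41,80],[-15,-41,80],[0,35,84],[0,-35,84],[0,-145,84],[0,145,84],[-102+55,30,60],[-102+55,-30,60],[-102-55,30,60],[-102-55,-30,60],[-102+67.5,0,60]])
u=proj("wrist",pts,P)
print(np.round(u,1).tolist())
for q in u: cv2.circle(im,tuple(int(round(v*8)) for v in q),8,(0,0,255),1,cv2.LINE_AA,3)
cv2.imwrite("pics/w5.png",cv2.resize(im[0:200,190:450],(780,600),interpolation=cv2.INTER_CUBIC))
E
```

```text
t: 14.9
tool_pos: [681.7, -168.9, 207.6]
ee_rot: [0.0, 0.138, 0.99, 0.0]
contact_force: [0.2, 0.9, 1.0]
width: 0.635
finger_force: 0.0
[[366.3, 112.4], [277.4, 112.2], [360.1, 128.6], [283.5, 128.5], [174.6, 132.9], [469.3, 133.6], [352.7, 79.8], [291.3, 79.7], [352.2, -22.4], [292.4, -22.5], [322.0, 91.9]]
```

View pics/w5.png

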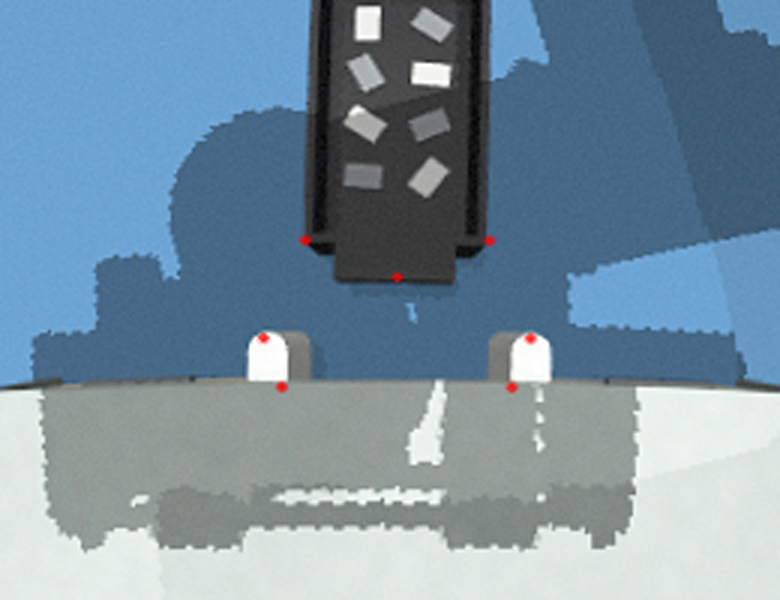

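The picture shows the nose tips at crop (268,333) and (531,333), and the bin lip centred at (395,281). The bin is within about 1 mm laterally and 0.01 rad of the bay axis, so it needs no correction. The deck edge lies about 2 mm nearer than modelled. Next I'll go behind the bin's front wall.

```bash
python3 - <<'E'
from h import *
go([432.1,-97.1,207],-195.9);go([432.1,-97.1,26],-195.9)
E
```

```text
dp [0.5197 0.0015 0.0007] tw [0.0001 0.0004 0.0002]
dp [0.5201 0.0013 0.3627] tw [0.0001 0.0004 0.0002]
```

```bash
python3 -m pendant '{"dp":[[0.1,0.001,0],[0.2,0.001,0],[0.3,0.001,0],[0.4,0.001,0],[0.52,0.001,0],[0.52,0.001,0],[0.52,0.001,0],[0.52,0.001,0]],"twist":[[0,0,0],[0,0,0],[0,0,0],[0,0,0],[0,0,0],[0,0,0],[0,0,0],[0,0,0]],"gripper":[0.2,0.2,0.2,0.2,0.2,0.2,0.2,0.2]}'; python3 -m pendant '{"dp":[[0,0,0.1],[0,0,0.2],[0,0,0.3],[0,0,0.355],[0,0,0.355],[0,0,0.355]],"twist":[[0,0,0],[0,0,0],[0,0,0],[0,0,0],[0,0,0],[0,0,0]],"gripper":[0.2,0.2,0.2,0.2,0.2,0.2]}'; python3 - <<'E'
from h import *
go([432.1,-97.1,26],-195.9); go([619*.962+25*.274,-619*.274+25*.962,26],-195.9)
E
```

```text
t: 15.95
tool_pos: [433.5, -97.5, 207.0]
ee_rot: [0.001, 0.138, 0.99, 0.0]
contact_force: [-0.3, 0.5, 0.2]
width: 0.197
finger_force: 0.0
t: 16.7
tool_pos: [433.8, -97.5, 29.8]
ee_rot: [0.001, 0.138, 0.99, 0.0]
contact_force: [-0.0, 0.3, -0.2]
width: 0.204
finger_force: 0.0
dp [ 0.0035 -0.0002  0.0075] tw [0.0001 0.0005 0.0001]
dp [-3.505e-01 -3.000e-04  8.000e-03] tw [0.0001 0.0005 0.0001]
```

```bash
python3 -m pendant '{"dp":[[-0.02,0,0.006],[-0.04,0,0.006],[-0.06,0,0.006],[-0.075,0,0.006],[-0.09,0,0.006],[-0.105,0,0.006],[-0.12,0,0.006],[-0.13,0,0.006]],"twist":[[0,0,0],[0,0,0],[0,0,0],[0,0,0],[0,0,0],[0,0,0],[0,0,0],[0,0,0]],"gripper":[0.2,0.2,0.2,0.2,0.2,0.2,0.2,0.2]}'; python3 -m pendant '{"dp":[[-0.015,0,0],[-0.03,0,0],[-0.045,0,0],[-0.06,0,0],[-0.075,0,0],[-0.09,0,0],[-0.1,0,0],[-0.1,0,0]],"twist":[[0,0,0],[0,0,0],[0,0,0],[0,0,0],[0,0,0],[0,0,0],[0,0,0],[0,0,0]],"gripper":[0.2,0.2,0.2,0.2,0.2,0.2,0.2,0.2]}'; python3 - <<'E'
from h import *
go([619*.962+25*.274,-619*.274+25*.962,26],-195.9)
im=optics.snapshot("wrist")[:,:,::-1]; t=optics.snapshot("top")[:,:,::-1]
cv2.imwrite("pics/p1.png",np.vstack([cv2.resize(im[100:300,160:480],(640,400)),cv2.resize(t[150:210,310:406],(640,400))[:200]]))
E
```

```text
t: 17.7
tool_pos: [495.5, -115.3, 26.0]
ee_rot: [0.0, 0.138, 0.99, 0.0]
contact_force: [-1.8, 1.2, 1.3]
width: 0.197
finger_force: 1.1
t: 18.7
tool_pos: [543.9, -129.0, 26.3]
ee_rot: [0.001, 0.138, 0.99, 0.0]
contact_force: [0.4, -0.1, 0.0]
width: 0.198
finger_force: 0.0
dp [-0.1215  0.0002  0.0007] tw [0.0001 0.0005 0.0001]
```

View pics/p1.png

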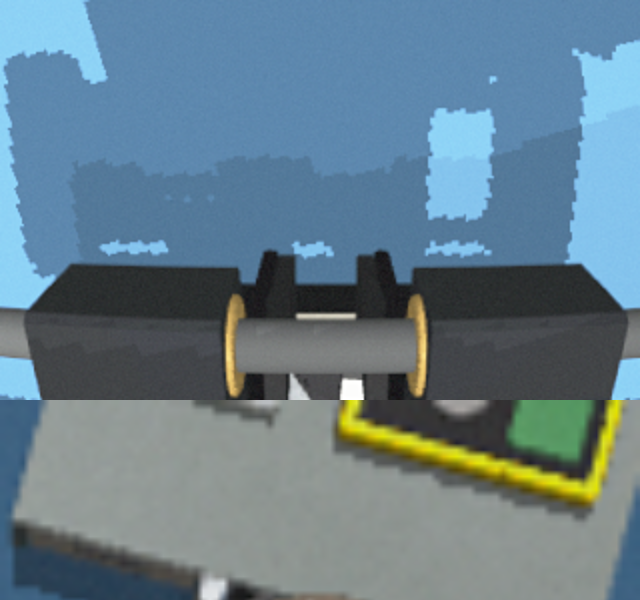

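The bin's front wall sits squarely between and against the fingers at crop (325,300). I'll keep pushing, more slowly near the end, while watching the force.

```bash
python3 -m pendant '{"dp":[[-0.013,0,0],[-0.026,0,0],[-0.039,0,0],[-0.052,0,0],[-0.065,0,0],[-0.078,0,0],[-0.088,0,0],[-0.095,0,0]],"twist":[[0,0,0],[0,0,0],[0,0,0],[0,0,0],[0,0,0],[0,0,0],[0,0,0],[0,0,0]],"gripper":[0.2,0.2,0.2,0.2,0.2,0.2,0.2,0.2]}'; python3 -m pendant '{"dp":[[-0.004,0,0],[-0.008,0,0],[-0.012,0,0],[-0.016,0,0]],"twist":[[0,0,0],[0,0,0],[0,0,0],[0,0,0]],"gripper":[0.2,0.2,0.2,0.2]}'; python3 - <<'E'
from h import *
p,R=pose();print(p[:2]@[.962,-.274],p[:2]@[.274,.962])
E
```

```text
t: 19.8
tool_pos: [588.8, -142.0, 26.1]
ee_rot: [-0.0, 0.138, 0.99, -0.0]
contact_force: [-3.4, 1.0, 2.8]
width: 0.199
finger_force: 1.9
t: 20.3
tool_pos: [596.5, -144.1, 26.1]
ee_rot: [0.0, 0.138, 0.99, 0.0]
contact_force: [-2.9, 0.3, 2.0]
width: 0.2
finger_force: 1.5
613.3176491245131 24.800283665279345
```

Close to home now (expected TCP about 619 along the bay). I'll go on in 1.5 mm steps until the force rises.

```bash
python3 -m pendant '{"dp":[[-0.003,0,0],[-0.006,0,0],[-0.008,0,0],[-0.008,0,0]],"twist":[[0,0,0],[0,0,0],[0,0,0],[0,0,0]],"gripper":[0.2,0.2,0.2,0.2]}'; python3 -m pendant '{"dp":[[-0.002,0,0],[-0.004,0,0],[-0.004,0,0]],"twist":[[0,0,0],[0,0,0],[0,0,0]],"gripper":[0.2,0.2,0.2]}';
```

```text
t: 20.8
tool_pos: [600.4, -145.3, 26.1]
ee_rot: [0.0, 0.138, 0.99, -0.0]
contact_force: [-1.0, 0.7, 1.3]
width: 0.2
finger_force: 1.0
t: 21.18
tool_pos: [602.4, -145.8, 26.1]
ee_rot: [0.0, 0.138, 0.99, -0.0]
contact_force: [-1.4, 0.9, 1.4]
width: 0.199
finger_force: 0.9
```

```bash
python3 -m pendant '{"dp":[[-0.002,0,0],[-0.004,0,0],[-0.004,0,0]],"twist":[[0,0,0],[0,0,0],[0,0,0]],"gripper":[0.2,0.2,0.2]}'; python3 -m pendant '{"dp":[[-0.002,0,0],[-0.004,0,0],[-0.004,0,0]],"twist":[[0,0,0],[0,0,0],[0,0,0]],"gripper":[0.2,0.2,0.2]}'; python3 - <<'E'
from h import *
p,R=pose();print(p[:2]@[.962,-.274],p[:2]@[.274,.962])
E
```

```text
t: 21.55
tool_pos: [603.3, -146.1, 26.1]
ee_rot: [-0.001, 0.138, 0.99, 0.0]
contact_force: [-4.2, 1.8, 2.7]
width: 0.196
finger_force: 2.5
t: 21.92
tool_pos: [603.3, -146.1, 26.1]
ee_rot: [-0.003, 0.138, 0.99, 0.0]
contact_force: [-8.7, 4.9, 7.0]
width: 0.2
finger_force: 4.7
620.4450740027321 24.723945664247815
```

The bin stopped at 620.4 along the bay (expected 619 to 620), with the force rising to about 12 N, so it is home. I'll back straight off, then rise.

```bash
python3 -m pendant '{"dp":[[0.02,0,0],[0.06,0,0],[0.12,0,0],[0.2,0,0],[0.2,0,-0.1],[0.2,0,-0.2],[0.2,0,-0.3],[0.2,0,-0.35]],"twist":[[0,0,0],[0,0,0],[0,0,0],[0,0,0],[0,0,0],[0,0,0],[0,0,0],[0,0,0]],"gripper":[0.2,0.2,0.2,0.2,0.2,0.2,0.2,0.2]}'; python3 -m pendant '{"dp":[[-0.08,0,-0.05],[-0.16,0,-0.05],[-0.24,0,-0.05],[-0.32,0,-0.05],[-0.32,0,-0.05],[-0.32,0,-0.05],[-0.32,0,-0.05],[-0.32,0,-0.05]],"twist":[[0,0,0],[0,0,0],[0,0,0],[0,0,0],[0,0,0],[0,0,0],[0,0,0],[0,0,0]],"gripper":[0.2,0.2,0.2,0.2,0.2,0.2,0.2,0.2]}'; python3 - <<'E'
from h import *
P=pose(); im=optics.snapshot("wrist").astype(int); 
xa=np.array([.962,-.274]);ya=np.array([.274,.962]); yaw=np.radians(-15.9)
o=[*(641*xa+25.2*ya),0]
# grey-level profile along the bay centre line at z=48 (front rim of home bin expected at x=-12) and two offsets
for y in (-20,0,20):
    xs=np.arange(-40,8,2); u=proj("wrist",loc(o,yaw,[[x,y,48] for x in xs]),P).round().astype(int)
    print(y,[(int(x),*im[b,a].tolist()) for x,(a,b) in zip(xs,u)])
t=optics.snapshot("top")
for n in ["long_bin","short_bin","flux_bottle","board"]: print(n,[(np.round(d["xy"]).tolist(),round(d["conf"],2)) for d in optics.boxes_of(n,"top")])
E
```

```text
t: 22.92
tool_pos: [512.1, -119.6, 204.9]
ee_rot: [0.005, 0.138, 0.99, 0.0]
contact_force: [1.2, 0.3, -0.5]
width: 0.197
finger_force: 0.0
t: 23.92
tool_pos: [663.3, -163.0, 227.0]
ee_rot: [0.001, 0.138, 0.99, 0.0]
contact_force: [-0.0, -0.1, -0.5]
width: 0.201
finger_force: 0.0
-20 [(-40, 71, 103, 135), (-38, 69, 103, 135), (-36, 72, 107, 138), (-34, 72, 109, 136), (-32, 76, 111, 141), (-30, 74, 109, 141), (-28, 73, 109, 139), (-26, 75, 109, 140), (-24, 75, 111, 141), (-22, 72, 108, 139), (-20, 72, 106, 137), (-18, 75, 109, 140), (-16, 74, 107, 141), (-14, 35, 39, 44), (-12, 35, 37, 37), (-10, 46, 49, 48), (-8, 46, 46, 46), (-6, 42, 46, 46), (-4, 46, 44, 44), (-2, 47, 46, 48), (0, 37, 39, 40), (2, 39, 43, 42), (4, 53, 54, 54), (6, 157, 164, 162)]
0 [(-40, 74, 109, 139), (-38, 70, 106, 138), (-36, 78, 112, 142), (-34, 71, 107, 138), (-32, 71, 108, 137), (-30, 75, 108, 138), (-28, 76, 110, 141), (-26, 75, 109, 141), (-24, 76, 108, 139), (-22, 74, 110, 140), (-20, 74, 107, 140), (-18, 74, 108, 137), (-16, 68, 106, 139), (-14, 159, 156, 144), (-12, 25, 23, 26), (-10, 53, 50, 53), (-8, 53, 47, 50), (-6, 55, 54, 53), (-4, 53, 51, 51), (-2, 49, 50, 51), (0, 45, 47, 44), (2, 42, 44, 42), (4, 52, 55, 50), (6, 151, 163, 156)]
20 [(-40, 110, 167, 215), (-38, 114, 169, 217), (-36, 111, 167, 213), (-34, 112, 167, 215), (-32, 111, 168, 217), (-30, 111, 167, 216), (-28, 114, 171, 219), (-26, 115, 173, 223), (-24, 73, 108, 135), (-22, 68, 103, 136), (-20, 68, 105, 138), (-18, 72, 108, 139), (-16, 77, 111, 144), (-14, 26, 32, 35), (-12, 56, 57, 56), (-10, 103, 100, 102), (-8, 51, 50, 52), (-6, 52, 52, 54), (-4, 53, 54, 57), (-2, 54, 54, 53), (0, 49, 47, 51), (2, 37, 36, 37), (4, 51, 49, 51), (6, 151, 161, 155)]
long_bin [([199.0, 177.0], 0.9), ([353.0, 185.0], 0.68)]
short_bin [([241.0, 162.0], 0.67), ([278.0, 160.0], 0.63)]
flux_bottle [([430.0, 218.0], 0.53)]
board [([261.0, 247.0], 0.63)]
```

The wrist picture puts the bin's front wall about 12–13 mm in front of the deck edge and square to it, which matches the home position. The bystanders haven't moved, and the arm is clear.

```bash
python3 -c "from station import hand_in; print(hand_in())"
```

```text
the job is handed in; nothing more can be done
None
```

The long bin was lifted off the rail, set down in front of the bay, released and pushed home by my measurements; I handed the job in at about 24 s, and the hand-in gave no verdict.

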